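# Hold the glass cell in the open light path

### The arm

A 6-joint arm with a two-finger parallel gripper is mounted at the origin on the work surface. World frame = base frame: x ahead of the robot, y to its left, z up, the work surface at z = 0. Lengths are in m, angles in rad, forces in N, time in s.
With the tool pointing down it reaches from about 0.35 to 0.925 m from the base axis. Payload 6.4 kg.
Tool frame: the origin (TCP) lies between the finger pads; the fingertips stand 19 mm ahead of it and the grasp point (between the pads) is the TCP; z points along the fingers, y is the line along which they close (so a half turn about z gives the same grasp; the last joint's range is limited). The gripper opens to 85 mm and grips with 20 to 120 N. Pads are 22 mm wide; open, the fingers measure 114 mm over their backs; the gripper's body (76 mm by 85 mm) begins 54 mm behind the grasp point. The pads swing forward as they close: fully open they stand 13 mm farther back than shut.
Start: joints at [-1.345, 0.245, 1.558, -0, 1.339, -0.174], TCP at [0.253, -0.599, 0.211] pointing down, gripper open.
Joint ranges: [-3.13, 3.13], [-1.02, 2.26], [0.13, 2.54], [-0.95, 4.09], [0.21, 2.88], [-2.74, 2.74]. Speed limits (rad/s): [2.57, 2.57, 3.14, 3.14, 3.14, 3.14].

### API

Orientations are given as a 3x3 rotation matrix whose columns are the frame's x, y, z axes.
In Python, from plant import manip gives the robot as it stands. The module is installed in compiled form; this text tells all that it offers.
- The arm moves only by the tool play_rows, never from a script. Its argument "increments" is a list of rows, each a list of 3 entries, a list of its own where there are three numbers: the shift along the tool's x, y, z in cm, then the turn, a rotation vector about the tool's x, y, z in degrees, then the finger opening in cm, from 0 to 8.54. In form: [[[tx, ty, tz], [ax, ay, az], hand], ...]. A call has 1 to 20 rows; each row is the pose to reach, as a shift and turn from the pose commanded when the call began, along the tool's axes at that moment; what a row does not reach only later rows make up. A row lasts 1/10 s, in which the tool goes at most 50 mm and 8.59 degrees, less where a joint would pass 70% of its speed; a pose out of reach is approached as far as the arm can. A call with a gripper value outside its range is refused whole. The fingers move at their own pace and stop on an object; "grip_force" is the grip in N (left out, the last holds). Time passes only in rows, so rows that repeat a pose let the fingers close. It gives the time, the measured TCP pose, the force, the opening and the grip force at its end, in the units of the state.
- manip.get_state(): the state, without advancing time (a new reading comes with each control period).
- manip.camera(name): name is "side" or "top" or "wrist"; returns the picture (384x512x3 uint8, red, green, blue); there is no depth.
- manip.camera_params(name): a dict with "fx", "fy", "cx", "cy" (pixels), "R" (3x3) and "t" (3): a world point X has camera coordinates R X + t. Camera axes: x right, y down, z forward; pixel columns grow to the right and rows downward; lengths in m; the calibration is good to about 2 mm. A picture is of the moment at which its call begins: read the wrist's pose just before it. camera_params takes no time and is no camera call; for the wrist camera it gives the pose at the moment of the call.
- manip.hand_in(): hands the job in; it is judged then, once.
The state is a dict: "time_s": time; "joint_pos": joint angles; "joint_velocities": joint speeds; "tau": joint torques, N m; "position": TCP position; "ee_rot": TCP orientation; "wrist_force": force on the tool from outside, world axes, zero at the start; "moment": the same for the moment, N m; "opening": finger opening in m; "gripper_force": force on a finger pad.
Only numpy, scipy, OpenCV 4.12 (cv2) and the standard library are available. Lean on these libraries where they do the work, as an engineer would, in place of code of your own. Each camera call takes 0.05 s, during which the arm holds its last target. There are 200 camera calls.

### The job

Take the tall glass cell out of the rack, gripping it by its two broad frosted sides only and never touching its clear end windows, and hold it upright in the colorimeter's open light path, the one whose lamp is not covered by the shutter, so that the light goes in at the middle of one window and out at the other. Do not knock the cell against the colorimeter, and leave the short cell and the vial standing in the rack. Finish while still holding the cell there, still and in mid-air: do not set it down or let go.

Things in the scene. Friction and masses are not known exactly. Their poses are not given: they have to be found in the camera images.
- cell: tall open-topped glass cell, 18 mm (x) by 34 mm (y, the light's way) by 60 mm high, about 50 g, loose, upright in any one of the rack's pockets. Its broad sides (+x, -x) are frosted white, 32 mm long, 18 mm apart outside: grip only these. Its narrow ends (+y, -y) are clear windows, 14 mm wide, 1 mm proud. Origin: centre of underside, z up. A half turn about z makes no difference
- cell_mid (a point): middle of the tall cell, on the line between the middles of its two windows, 30 mm above its underside; axes as the cell's
- cell_window_a: clear window at the tall cell's -y end, 14 x 3 x 56 mm, part of the cell; origin at the level of the cell's underside, 15.5 mm from its centre; do not touch with the fingers
- cell_window_b: clear window at the tall cell's +y end, like the other
- rack: grey plastic rack, fixed, 60 mm (x) by 220 mm (y) by 30 mm high; origin: centre of underside. Three equal pockets along its y at -70, 0 and +70 mm, each 20 mm (x) by 36 mm (y), 25 mm deep (floor 5 mm above the table); what stands in them keeps its axes near the rack's. The tall cell stands 35 mm out of it
- short_cell: a cell of the same make and plan (18 x 34 mm) but only 40 mm high, standing in another pocket of the rack; origin at the centre of its underside; leave it
- vial: round amber vial with a black cap, 18 mm across, 68 mm high, standing in the remaining pocket; origin at the centre of its underside; leave it
- colorimeter: fixed; grey base 110 mm (x) by 300 (y) by 15 high; on it along y a white lamp head at each end (60 x 50 mm) and a black detector tower (60 x 40 mm) in the middle, tops 105 mm above the table. Between tower and each lamp a gap 80 mm long, open above and to +x and -x. Light runs level along y, 75 mm above the table, from each lamp to the tower. Origin: centre of underside
- path_left (a point): middle of the light path in the gap on the colorimeter's +y side, 75 mm above the table and 60 mm from the colorimeter's centre; axes as the colorimeter's (y along the light, z up)
- path_right (a point): the same for the gap on the colorimeter's -y side
- shutter: upright dark steel blade, 50 mm wide, 3 mm thick, fixed in front of one of the two lamps, blocking that path; its rim, 12 mm wide, is 143 mm above the table, 38 mm above the lamps. Origin: middle of its foot, 15 mm above the table, 36 mm from the middle of the path it blocks. The other lamp is open, with a dark ring round its lens that stands 7 mm or less into the gap
Not all that is in view belongs to the job. What is shaped like the cell but turquoise is not meant.

How it is judged:
On the way:
1. the tall cell is lifted clear of the rack in the fingers (z of cell in the frame of rack above 0.035 m and contact force between the fingers and cell above 0.8 N), for 0.2 s.
At the end, for the whole second after the job is handed in: The fingers hold the tall cell in the unshuttered path: its middle within 5 mm of the light sideways, 15 mm in height, 20 mm along it; windows square to the light and cell upright within 8 degrees; still, touching no colorimeter, shutter or rack (((horizontal distance between shutter and path_right below 0.06 m and x of cell_mid in the frame of path_left between -0.005 and 0.005 m and y of cell_mid in the frame of path_left between -0.02 and 0.02 m and z of cell_mid in the frame of path_left between -0.015 and 0.015 m) or (horizontal distance between shutter and path_left below 0.06 m and x of cell_mid in the frame of path_right between -0.005 and 0.005 m and y of cell_mid in the frame of path_right between -0.02 and 0.02 m and z of cell_mid in the frame of path_right between -0.015 and 0.015 m)) and angle between the y axis of cell and the y axis of colorimeter, either way round below 0.14 rad and angle between cell's own z axis and vertical below 0.14 rad and contact force between the fingers and cell above 0.8 N and contact force between cell and colorimeter below 0.1 N and contact force between cell and shutter below 0.1 N and contact force between cell and rack below 0.1 N and linear speed of cell below 0.02 m/s); the arm keeps its last pose, push and grip.
It fails at once if the fingers touch a clear window of the cell (contact force between the fingers and cell_window_a above 1 N or contact force between the fingers and cell_window_b above 1 N).
It fails at once if the cell is knocked against the colorimeter or its shutter (over 5 N) (contact force between cell and colorimeter above 5 N or contact force between cell and shutter above 5 N).
It fails at once if the short cell or the vial is taken out of the rack or tipped (distance of any of short_cell, vial from where it was at the start of the episode above 0.025 m or angle between any of short_cell, vial's own z axis and vertical above 0.5 rad).
It also fails if it takes over 35 s, if anything falls off the work surface, if the arm or the gripper's body presses on something with over 40 N, if the wrist force passes 120 N, or if a joint passes its speed limit or range.

## Working session

There is one attempt and no reset: what is moved stays moved. The work goes in short steps, Python scripts to look and compute and a tool call to move; the robot and the scene stay as the last step left them, time stands still between calls to the robot, and variables do not carry over. Pictures are saved under pics/ and viewed, at most 12 in all, crops included, and the job is handed in when it is done.

Besides the shell and the picture viewer there is one more tool, called as name(argument=value, ...) on one line, values as JSON. play_rows: Moves the arm, as the interface text tells. Its arguments: {"type":"object","properties":{"increments":{"type":"array"},"grip_force":{"type":"number"}},"required":["increments"]}

```bash
mkdir -p pics; python3 - <<'E'
from plant import manip
import cv2,numpy as np,json
s=manip.get_state();print(s['time_s'],s['position'],s['ee_rot'],s['opening'])
ims=[]
for n in ['top','side','wrist']:
    p=manip.camera_params(n);im=manip.camera(n)
    np.savez(f'{n}0.npz',im=im,**p)
    cv2.imwrite(f'pics/{n}0.png',im[:,:,::-1])
    print(n,p['fx'],p['fy'],p['cx'],p['cy'],np.round(p['R'],3).tolist(),np.round(p['t'],3))
E
```

```text
0.0 [ 0.25286459 -0.5981406   0.20963304] [[ 9.21139596e-01  3.89232101e-01 -4.66005541e-04]
 [ 3.89232239e-01 -9.21137581e-01  1.95475060e-03]
 [ 3.31596464e-04 -1.98198255e-03 -9.99997981e-01]] 0.08548081919776464
top 475.71232217068956 475.71232217068956 254.36780204487766 192.1314423737837 [[-0.003, -1.0, 0.019], [-0.981, -0.001, -0.193], [0.193, -0.019, -0.981]] [-0.043  0.529  0.967]
side 410.08160206354984 410.08160206354984 261.27026258176807 191.02188839197407 [[0.998, -0.062, 0.011], [-0.028, -0.599, -0.8], [0.056, 0.798, -0.6]] [-0.509  0.07   0.85 ]
wrist 267.2119041616089 267.2119041616089 258.76305262396863 186.95798491329123 [[0.389, -0.921, -0.003], [-0.88, -0.373, 0.295], [-0.273, -0.112, -0.956]] [-0.65  -0.038  0.38 ]
```

View pics/top0.png

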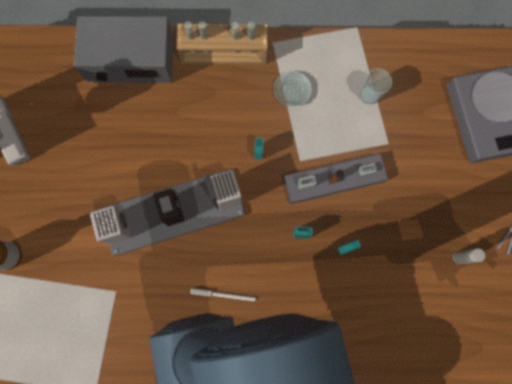

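View pics/side0.png

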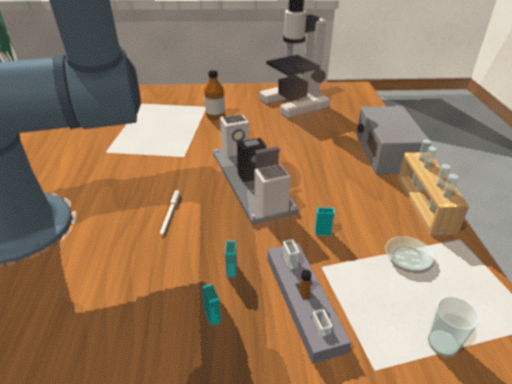

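The top view shows the colorimeter at about (170,212) and the rack at (336,177). The rack holds a cell at (307,182), the vial at (336,176) and another cell at (365,169). In the side view the same cells are at (291,252) and (322,321), and the near one looks shorter. The three turquoise blocks are decoys. The shutter seems to stand by the near (-y) lamp at (267,157). I'll confirm all this in an enlarged crop.

```bash
python3 - <<'E'
import cv2,numpy as np
T=np.load('top0.npz')['im'];S=np.load('side0.npz')['im']
a=cv2.resize(T[145:260,80:280],(800,460)[:2] and (400,230),interpolation=cv2.INTER_CUBIC)
def c(I,x0,y0,w,h,s):return cv2.resize(I[y0:y0+h,x0:x0+w],(w*s,h*s),interpolation=cv2.INTER_CUBIC)
L=np.zeros((600,800,3),np.uint8)
L[:280,:400]=c(S,205,100,100,70,4)      # colorimeter heads side
L[:280,400:800]=c(S,260,235,80,56,5)[:280,:400]
L[280:600,400:800]=c(S,260,291,80,64,5)
L[280:520,0:400]=c(T,280,150,100,60,4)
cv2.imwrite('pics/crop1.png',L[:,:,::-1])
L2=np.zeros((480,800,3),np.uint8);L2[:]=c(T,85,140,160,120,5)[:480] if 0 else 0
L2=c(T,85,160,160,96,5);cv2.imwrite('pics/crop2.png',L2[:,:,::-1])
E
```

```text
(no output)
```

View pics/crop1.png

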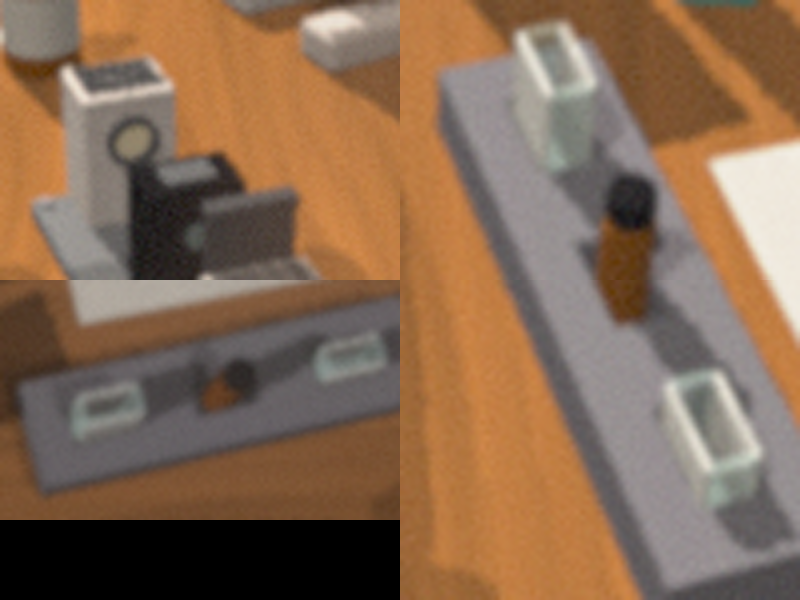

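View pics/crop2.png

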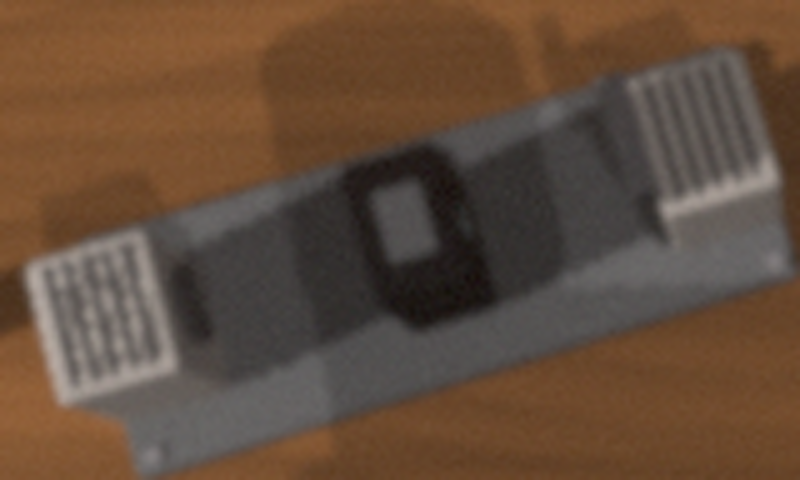

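The crops settle it. The tall cell is the +y one, at top (307,182): it stands well out of the rack in the side view, while the cell at (365,169) barely rises and the turquoise blocks are ruled out. The shutter is at the -y lamp and the +y lamp lens is open, so the target is path_left. Next I'll measure.

```bash
cat > h.py <<'E'
import numpy as np,cv2
def ray(p,uv,z):
    R,t=p['R'],p['t'];c=-R.T@t
    uv=np.atleast_2d(uv)
    d=np.c_[(uv[:,0]-p['cx'])/p['fx'],(uv[:,1]-p['cy'])/p['fy'],np.ones(len(uv))]@R
    return c+d*((z-c[2])/d[:,2])[:,None]
E
python3 - <<'E'
from h import *
p=dict(np.load('top0.npz'));q=dict(np.load('side0.npz'))
np.set_printoptions(precision=4,suppress=True)
c2=lambda a:np.array(a)/5+[85,160]
L=ray(p,c2([(28,265),(145,232),(175,370),(65,402)]),.105)
R=ray(p,c2([(630,85),(740,48),(775,183),(670,212)]),.105)
def side(P):return [np.linalg.norm(P[i]-P[(i+1)%4]).round(4) for i in range(4)]
print('L',L.mean(0),side(L));print('R',R.mean(0),side(R))
d=(L-R).mean(0);print('dist(.25)',np.linalg.norm(d),'yaw',np.degrees(np.arctan2(-d[0],d[1])))
B=ray(p,c2([(135,475),(795,270)]),.015);d=B[0]-B[1];print('base edge',B,np.linalg.norm(d),np.degrees(np.arctan2(-d[0],d[1])))
c=(L.mean(0)+R.mean(0))/2; print('centre',c)
# side view tops
# rack mask (top)
im=p['im'];hsv=cv2.cvtColor(im,cv2.COLOR_RGB2HSV)
m=((hsv[:,:,1]<90)&(hsv[:,:,2]<150)).astype(np.uint8)*255
m[:150]=0;m[208:]=0;m[:,:280]=0;m[:,392:]=0
m=cv2.morphologyEx(m,cv2.MORPH_CLOSE,np.ones((9,9)))
m=cv2.morphologyEx(m,cv2.MORPH_OPEN,np.ones((5,5)))
k=max(cv2.findContours(m,0,1)[0],key=cv2.contourArea);bx=cv2.boxPoints(cv2.minAreaRect(k));print('rack px',bx)
r=ray(p,bx,.03);print(r.mean(0),side(r));
# bright rim of cells, top & side
def rims(im,boxes):
    g=im.min(2)
    for x0,y0,x1,y1 in boxes:
        s=g[y0:y1,x0:x1];mm=(s>(s.max()+np.median(s))/2).astype(np.uint8)
        mm=mm.astype(np.uint8);pts=np.argwhere(mm)[:,::-1]+[x0,y0]
        yield cv2.minAreaRect(pts.astype(np.float32))
for b in rims(im,[(294,172,322,192),(354,160,378,180)]):
    bx=cv2.boxPoints(b);print('top rim',b)
    for z in(.065,.045):
        w=ray(p,bx,z);print(z,w.mean(0),side(w))
S=lambda a,x,y:np.array(a)/5+[x,y]
# side crop rim corners tall: crop (515,30),(570,22),(597,85),(550,95)
w=ray(q,S(np.array([(515,30),(570,22),(597,85),(550,95)])-[400,0],260,235),.065);print('side tall',w.mean(0),side(w))
w=ray(q,S(np.array([(665,380),(715,370),(762,452),(710,468)])-[400,280],260,291),.045);print('side short',w.mean(0),side(w))
E
```

```text
L [0.4554 0.2539 0.105 ] [np.float64(0.0477), np.float64(0.0574), np.float64(0.0445), np.float64(0.0576)]
R [0.531  0.0156 0.105 ] [np.float64(0.0474), np.float64(0.058), np.float64(0.044), np.float64(0.0552)]
dist(.25) 0.24999252763502877 yaw 17.60256008614409
base edge [[ 0.3985  0.2628  0.015 ]
 [ 0.4877 -0.0213  0.015 ]] 0.297755920697937 17.419327924241255
centre [0.4932 0.1348 0.105 ]
rack px [[280.2393 165.7672]
 [379.3409 142.4492]
 [388.2721 180.4065]
 [289.1705 203.7246]]
[ 0.5774 -0.2218  0.03  ] [np.float64(0.2303), np.float64(0.0887), np.float64(0.2267), np.float64(0.0873)]
top rim ((305.676513671875, 181.70590209960938), (9.45888900756836, 17.46256446838379), 75.96376037597656)
0.065 [ 0.5496 -0.1526  0.065 ] [np.float64(0.0376), np.float64(0.0205), np.float64(0.0375), np.float64(0.0204)]
0.045 [ 0.554  -0.1552  0.045 ] [np.float64(0.0384), np.float64(0.0209), np.float64(0.0382), np.float64(0.0209)]
top rim ((366.4706115722656, 169.38235473632812), (7.761139392852783, 15.279744148254395), 75.96376037597656)
0.065 [ 0.5768 -0.284   0.065 ] [np.float64(0.0334), np.float64(0.0169), np.float64(0.0333), np.float64(0.0169)]
0.045 [ 0.5818 -0.2892  0.045 ] [np.float64(0.0341), np.float64(0.0173), np.float64(0.034), np.float64(0.0172)]
side tall [ 0.5529 -0.1578  0.065 ] [np.float64(0.0203), np.float64(0.032), np.float64(0.0172), np.float64(0.0335)]
side short [ 0.5848 -0.2932  0.045 ] [np.float64(0.0164), np.float64(0.0312), np.float64(0.0172), np.float64(0.0328)]
```

play_rows(increments=[[[5, -3, 0], [0, 0, -8], 8.5], [[9, -6, 0], [0, 0, -16], 8.5], [[13, -8.5, 0], [0, 0, -24], 8.5], [[17, -11, 0], [0, 0, -32], 8.5], [[21, -13.7, 0], [0, 0, -40], 8.5], [[25, -16.3, 0], [0, 0, -48], 8.5], [[29, -19, 0], [0, 0, -56], 8.5], [[33, -21.5, 0], [0, 0, -64], 8.5], [[37, -24, 0], [0, 0, -72], 8.5], [[41, -26.7, 1], [0, 0, -78], 8.5], [[44.6, -29.1, 2], [0, 0, -80.4], 8.5], [[44.6, -29.1, 2], [0, 0, -80.4], 8.5], [[44.6, -29.1, 2], [0, 0, -80.4], 8.5], [[44.6, -29.1, 2], [0, 0, -80.4], 8.5]])

```text
time_s: 1.55
position: [0.5503, -0.1579, 0.191]
ee_rot: [[-0.229, 0.973, 0.0], [0.973, 0.229, -0.0], [-0.0, -0.0, -1.0]]
wrist_force: [-0.4, -0.1, 0.3]
opening: 0.085
gripper_force: 0.0
```

```bash
python3 - <<'E'
from plant import manip
import cv2,numpy as np
s=manip.get_state();print(s['time_s'],s['position'],s['ee_rot'].round(4) if hasattr(s['ee_rot'],'round') else s['ee_rot'],s['joint_pos'])
p=manip.camera_params('wrist');im=manip.camera('wrist');np.savez('wrist1.npz',im=im,**p)
cv2.imwrite('pics/wrist1.png',cv2.resize(im[:,:,::-1],(800,600)))
E
```

```text
1.55 [ 0.55031447 -0.15793833  0.19095661] [[-2.290e-01  9.734e-01  1.000e-04]
 [ 9.734e-01  2.290e-01 -4.000e-04]
 [-4.000e-04 -0.000e+00 -1.000e+00]] [-4.77294213e-01  8.39800097e-02  1.77696565e+00 -3.23920327e-04
  1.28040465e+00 -7.08300137e-01]
```

View pics/wrist1.png

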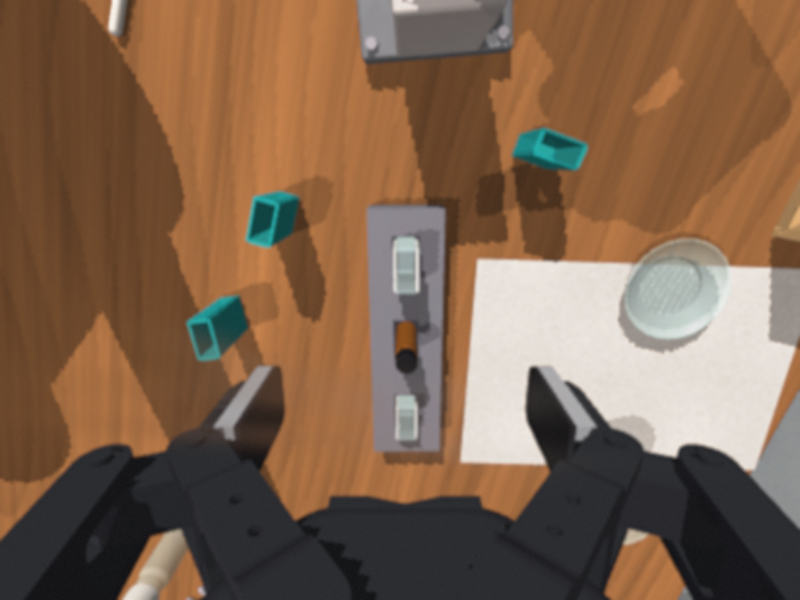

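The wrist view (800x600) shows the tall cell at (406,265), the vial at (405,345), the short cell at (406,418), and the rack nearly aligned with the image. I'll cast the rim and rack corners.

```bash
python3 - <<'E'
from h import *
np.set_printoptions(precision=4,suppress=True)
p=dict(np.load('wrist1.npz'));im=p['im']
g=im.min(2)
def rim(x0,y0,x1,y1,z):
    s=g[y0:y1,x0:x1];mm=s>130
    pts=(np.argwhere(mm)[:,::-1]+[x0,y0]).astype(np.float32)
    b=cv2.minAreaRect(pts);bx=cv2.boxPoints(b);w=ray(p,bx,z)
    print(b,w.mean(0),[np.linalg.norm(w[i]-w[(i+1)%4]).round(4) for i in range(2)])
rim(246,148,276,192,.065);rim(246,250,276,285,.045)
r=ray(p,np.array([(368,206),(445,206),(440,451),(375,451)])*.64,.03);print(r,r.mean(0));d=(r[0]+r[1]-r[2]-r[3])/2
print(np.linalg.norm(d),np.linalg.norm(r[0]-r[1]),'yaw',np.degrees(np.arctan2(-d[0],d[1])))
cv2.imwrite('pics/w1c.png',cv2.resize(im[140:200,236:286,::-1],(500,600),interpolation=cv2.INTER_CUBIC))
print('cam',-p['R'].T@p['t'])
E
```

```text
((260.5, 169.5), (43.0, 29.0), 90.0) [ 0.5511 -0.1524  0.065 ] [np.float64(0.0314), np.float64(0.049)]
((260.5, 267.0), (34.0, 29.0), 90.0) [ 0.5832 -0.2866  0.045 ] [np.float64(0.0378), np.float64(0.0523)]
[[ 0.5135 -0.1219  0.03  ]
 [ 0.5707 -0.1084  0.03  ]
 [ 0.6232 -0.3238  0.03  ]
 [ 0.565  -0.3375  0.03  ]] [ 0.5681 -0.2229  0.03  ]
0.22169990158222883 0.05876138023813391 yaw 13.58166994752318
cam [ 0.5333 -0.0852  0.3538]
```

View pics/w1c.png

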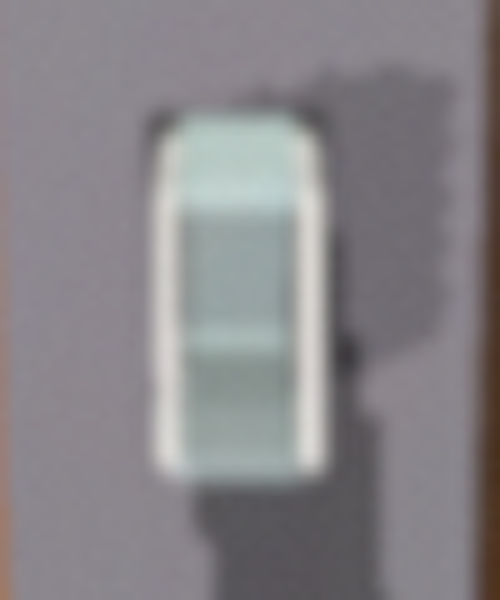

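play_rows(increments=[[[0.15, 0.2, 2], [0, 0, -0.3], 8.5], [[0.15, 0.2, 5], [0, 0, -0.3], 7], [[0.15, 0.2, 8], [0, 0, -0.3], 6], [[0.15, 0.2, 10.5], [0, 0, -0.3], 5], [[0.15, 0.2, 12.2], [0, 0, -0.3], 5], [[0.15, 0.2, 13.2], [0, 0, -0.3], 5], [[0.15, 0.2, 13.7], [0, 0, -0.3], 5], [[0.15, 0.2, 13.7], [0, 0, -0.3], 4], [[0.15, 0.2, 13.7], [0, 0, -0.3], 4]], grip_force=25)

```text
time_s: 2.5
position: [0.5529, -0.1558, 0.0549]
ee_rot: [[-0.235, 0.972, 0.002], [0.972, 0.235, -0.001], [-0.001, 0.001, -1.0]]
wrist_force: [0.1, -0.3, 0.4]
opening: 0.04
gripper_force: 0.0
```

```bash
python3 - <<'E'
from plant import manip
import cv2,numpy as np
a=manip.camera('wrist');b=manip.camera('side');print(manip.get_state()['position'])
o=np.zeros((600,800,3),np.uint8)
o[:,:480]=cv2.resize(a[80:330,160:360],(480,600));o[:400,480:]=cv2.resize(b[220:345,240:340],(320,400))
cv2.imwrite('pics/g1.png',o[:,:,::-1])
E
```

```text
[ 0.55294439 -0.15564581  0.05495986]
```

View pics/g1.png

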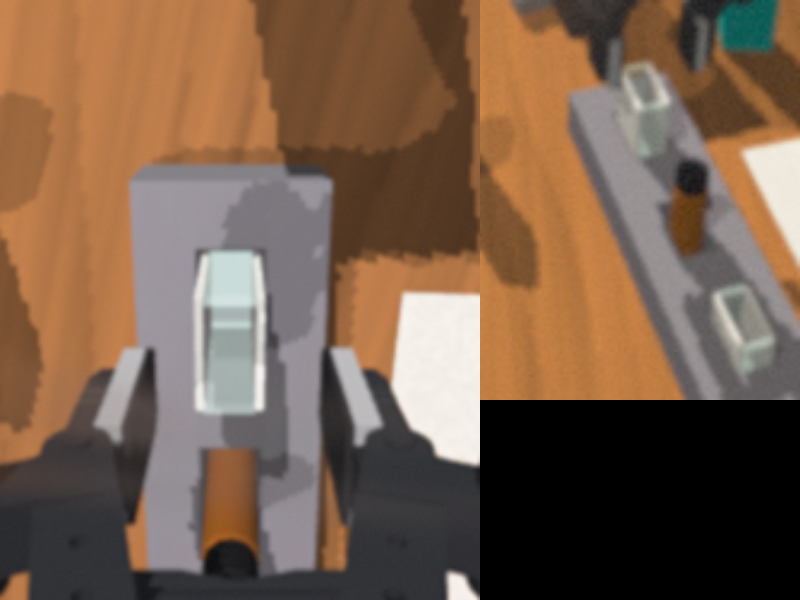

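The wrist view shows the pads on both sides of the rack near the cell's near end, with the cell rim at (230,330) in the crop. The side view shows the tips beside the rim. I'll project the expected tip points to check the alignment along the cell.

```bash
python3 - <<'E'
from plant import manip
import numpy as np
s=manip.get_state();T=np.array(s['position']);E=np.array(s['ee_rot'])
for n,f in (('wrist',lambda u:((u-[160,80])*2.4)),('side',lambda u:((u-[240,220])*3.2+[480,0]))):
    p=manip.camera_params(n)
    def pr(X):
        c=p['R']@X+p['t'];return f(np.array([p['fx']*c[0]/c[2]+p['cx'],p['fy']*c[1]/c[2]+p['cy']])).round(0)
    for z in(.019,.012):
        print(n,z,[pr(T+E@np.array([x,y,z])).tolist() for x in(-.011,.011) for y in(-.02,.02)])
    c=np.array([.552,-.156,.065]);u=np.array([-.235,.972,0]);v=np.array([.972,.235,0])
    print('rim',[pr(c+a*.017*u+b*.009*v).tolist() for a in(-1,1) for b in(-1,1)])
E
```

```text
wrist 0.019 [[172.0, 348.0], [301.0, 348.0], [170.0, 281.0], [303.0, 281.0]]
wrist 0.012 [[170.0, 358.0], [303.0, 358.0], [168.0, 289.0], [306.0, 289.0]]
rim [[200.0, 415.0], [266.0, 415.0], [197.0, 297.0], [268.0, 297.0]]
side 0.019 [[615.0, 141.0], [682.0, 126.0], [602.0, 113.0], [668.0, 98.0]]
side 0.012 [[615.0, 132.0], [683.0, 117.0], [602.0, 104.0], [669.0, 90.0]]
rim [[638.0, 107.0], [670.0, 100.0], [617.0, 65.0], [647.0, 59.0]]
```

The cell rim matches its projection, but the finger tips look higher than predicted. I'll look more closely before closing.

```bash
python3 - <<'E'
from plant import manip
import cv2,numpy as np
a=manip.camera('wrist');b=manip.camera('side')
o=np.zeros((600,800,3),np.uint8)
o[:,:400]=cv2.resize(a[170:380,190:330],(400,600),interpolation=2);o[:,400:]=cv2.resize(b[170:290,260:340],(400,600),interpolation=2)
o=np.clip(o.astype(float)**.6*255**.4,0,255).astype(np.uint8)
s=manip.get_state();T=np.array(s['position']);E=np.array(s['ee_rot'])
for n,f in (('wrist',lambda u:((u-[190,170])*[400/140,600/210])),('side',lambda u:((u-[260,170])*5+[400,0]))):
    p=manip.camera_params(n)
    for z in(.019,0,-.02):
      for y in(-.02,.02):
        c=p['R']@(T+E@np.array([0,y,z]))+p['t'];u=f(np.array([p['fx']*c[0]/c[2]+p['cx'],p['fy']*c[1]/c[2]+p['cy']]))
        cv2.circle(o,(int(u[0]),int(u[1])),3,(255,0,0) if z>0 else (0,255,0) if z==0 else (0,0,255),-1)
cv2.imwrite('pics/g2.png',o[:,:,::-1]);print(s['opening'],s['position'])
E
```

```text
0.04022804190604281 [ 0.55272132 -0.15539676  0.05466109]
```

View pics/g2.png

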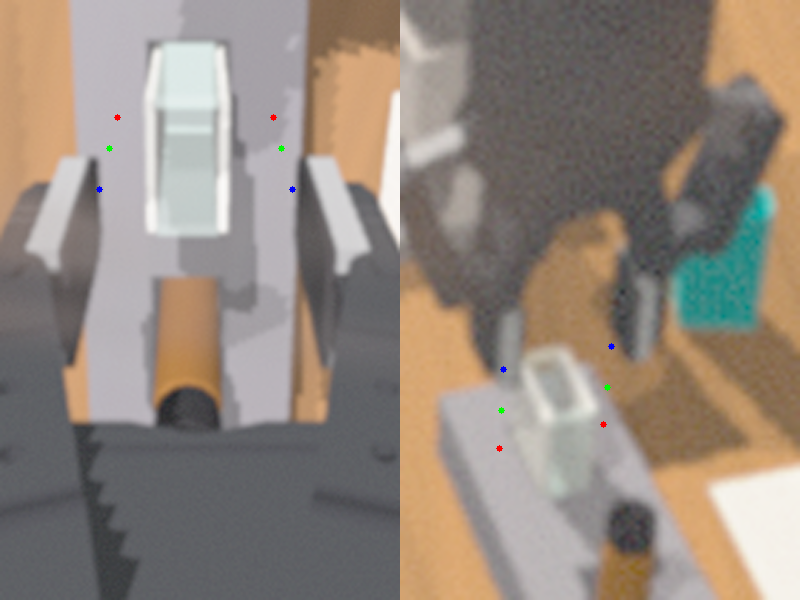

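The visible tips (side view about (508,372) and (638,360)) sit roughly 18 mm behind the stated TCP, near or above the rim. I'll close gently to see whether the pads meet the 18 mm sides.

play_rows(increments=[[[0, 0, 0], [0, 0, 0], 3], [[0, 0, 0], [0, 0, 0], 2.5], [[0, 0, 0], [0, 0, 0], 2], [[0, 0, 0], [0, 0, 0], 1.6], [[0, 0, 0], [0, 0, 0], 1.6], [[0, 0, 0], [0, 0, 0], 1.6]], grip_force=20)

```text
time_s: 3.3
position: [0.5522, -0.1552, 0.0538]
ee_rot: [[-0.235, 0.972, -0.0], [0.972, 0.235, 0.0], [0.0, -0.0, -1.0]]
wrist_force: [-0.1, 0.5, 0.5]
opening: 0.0161
gripper_force: 0.0
```

The opening went to 16 mm with no contact, so the real fingertips are above the rim: the fingers end about 35 mm short of what the text says. I'll reopen and go lower in small steps, watching the force.

play_rows(increments=[[[0, 0, 0], [0, 0, 0], 3], [[0, 0, 0], [0, 0, 0], 4], [[0, 0, 0], [0, 0, 0], 4], [[0, 0, 0.5], [0, 0, 0], 4], [[0, 0, 1], [0, 0, 0], 4], [[0, 0, 1.5], [0, 0, 0], 4], [[0, 0, 1.8], [0, 0, 0], 4], [[0, 0, 2.0], [0, 0, 0], 4], [[0, 0, 2.0], [0, 0, 0], 4]])

```text
time_s: 4.2
position: [0.5519, -0.1551, 0.0333]
ee_rot: [[-0.235, 0.972, -0.001], [0.972, 0.235, 0.0], [0.0, -0.001, -1.0]]
wrist_force: [0.3, -0.2, -0.7]
opening: 0.0405
gripper_force: 0.0
```

```bash
python3 - <<'E'
from plant import manip
import cv2,numpy as np
a=manip.camera('wrist');b=manip.camera('side')
o=np.zeros((600,800,3),np.uint8)
o[:,:400]=cv2.resize(a[170:380,190:330],(400,600),interpolation=2);o[:,400:]=cv2.resize(b[190:310,260:340],(400,600),interpolation=2)
o=np.clip(o.astype(float)**.6*255**.4,0,255).astype(np.uint8)
cv2.imwrite('pics/g3.png',o[:,:,::-1]);s=manip.get_state();print(s['opening'],s['position'])
E
```

```text
0.03986022789387599 [ 0.55227159 -0.15523615  0.03387337]
```

View pics/g3.png

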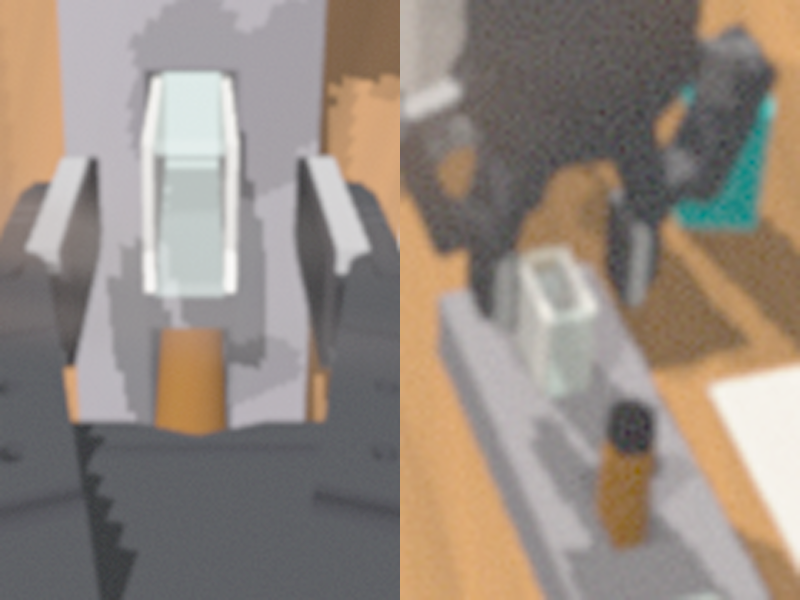

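The tips now straddle the cell about 10 mm below the rim: left tip (500,318) and rim (555,290) in the side crop. I'll go 1 cm lower and close.

play_rows(increments=[[[0, 0, 0.5], [0, 0, 0], 4], [[0, 0, 0.9], [0, 0, 0], 4], [[0, 0, 1.0], [0, 0, 0], 3.4], [[0, 0, 1.0], [0, 0, 0], 2.8], [[0, 0, 1.0], [0, 0, 0], 2.3], [[0, 0, 1.0], [0, 0, 0], 1.9], [[0, 0, 1.0], [0, 0, 0], 1.4], [[0, 0, 1.0], [0, 0, 0], 1.0], [[0, 0, 1.0], [0, 0, 0], 1.0], [[0, 0, 1.0], [0, 0, 0], 1.0]], grip_force=25)

```text
time_s: 5.3
position: [0.5521, -0.1553, 0.0239]
ee_rot: [[-0.235, 0.972, -0.0], [0.972, 0.235, -0.0], [-0.0, -0.0, -1.0]]
wrist_force: [-1.6, 0.1, 2.0]
opening: 0.0173
gripper_force: 27.7
```

play_rows(increments=[[[0, 0, -0.3], [0, 0, 0], 1.0], [[0, 0, -1], [0, 0, 0], 1.0], [[0, 0, -2], [0, 0, 0], 1.0], [[0, 0, -3.5], [0, 0, 0], 1.0], [[0, 0, -5.5], [0, 0, 0], 1.0], [[0, 0, -8], [0, 0, 0], 1.0], [[0, 0, -10.5], [0, 0, 0], 1.0], [[0, 0, -13], [0, 0, 0], 1.0], [[0, 0, -15], [0, 0, 0], 1.0], [[0, 0, -16.5], [0, 0, 0], 1.0], [[0, 0, -17.5], [0, 0, 0], 1.0], [[0, 0, -18], [0, 0, 0], 1.0], [[0, 0, -18], [0, 0, 0], 1.0]])

```text
time_s: 6.6
position: [0.5522, -0.1552, 0.2041]
ee_rot: [[-0.235, 0.972, 0.0], [0.972, 0.235, -0.0], [-0.0, 0.0, -1.0]]
wrist_force: [0.7, 0.2, -0.3]
opening: 0.0172
gripper_force: 27.4
```

```bash
python3 - <<'E'
from plant import manip
from h import *
s=manip.get_state();T=np.array(s['position']);E=np.array(s['ee_rot']);print(s['time_s'],T,s['opening'],s['gripper_force'],s['joint_pos'])
C=np.array([.494,.1355]);a=np.radians(17.5);P=C+.06*np.array([-np.sin(a),np.cos(a)]);print('path',P)
d=np.r_[P,T[2]]-T;print('tool shift cm',E.T@d*100,'turn deg',-(17.5-np.degrees(np.arctan2(E[1,1],E[0,1]))))
E
```

```text
6.6 [ 0.55223788 -0.15521988  0.20410642] 0.01721040961767988 27.39250212907791 [-4.71585993e-01  7.37986174e-02  1.76291556e+00  1.53283869e-05
  1.30446460e+00 -7.09089649e-01]
path [0.47595765 0.19272302]
tool shift cm [ 3.56122576e+01  7.72265569e-01 -8.94757830e-03] turn deg -3.892271478967242
```

play_rows(increments=[[[0.5, 0, 0], [0, 0, 0], 1.0], [[1.5, 0, 0], [0, 0, 0], 1.0], [[3, 0, 0], [0, 0, -0.4], 1.0], [[5, 0.1, 0], [0, 0, -0.7], 1.0], [[7.5, 0.15, 0], [0, 0, -1], 1.0], [[10, 0.2, 0], [0, 0, -1.3], 1.0], [[13, 0.3, 0], [0, 0, -1.6], 1.0], [[16, 0.35, 0], [0, 0, -1.9], 1.0], [[19, 0.4, 0], [0, 0, -2.2], 1.0], [[22, 0.5, 0], [0, 0, -2.5], 1.0], [[25, 0.55, 0], [0, 0, -2.8], 1.0], [[27.5, 0.6, 0], [0, 0, -3.1], 1.0], [[30, 0.65, 0], [0, 0, -3.4], 1.0], [[32, 0.7, 0], [0, 0, -3.6], 1.0], [[33.5, 0.75, 0], [0, 0, -3.8], 1.0], [[34.7, 0.77, 0], [0, 0, -3.9], 1.0], [[35.4, 0.77, 0], [0, 0, -3.9], 1.0], [[35.6, 0.77, 0], [0, 0, -3.9], 1.0], [[35.6, 0.77, 0], [0, 0, -3.9], 1.0]])

```text
time_s: 8.5
position: [0.4758, 0.1926, 0.2037]
ee_rot: [[-0.301, 0.954, -0.0], [0.954, 0.301, -0.0], [-0.0, -0.0, -1.0]]
wrist_force: [0.5, -0.2, -0.3]
opening: 0.0178
gripper_force: 27.4
```

```bash
python3 - <<'E'
from plant import manip
import cv2,numpy as np
s=manip.get_state();print(s['position'],s['ee_rot'])
o=np.zeros((600,800,3),np.uint8)
for n,i in(('wrist',0),('side',1)):
    p=manip.camera_params(n);im=manip.camera(n);np.savez(f'{n}2.npz',im=im,**p)
    if i: o[:400,400:]=cv2.resize(im[60:220,170:330],(400,400),interpolation=2)
    else: o[:,:400]=cv2.resize(im[80:350,170:350],(400,600),interpolation=2)
cv2.imwrite('pics/p1.png',np.clip(o.astype(float)**.7*255**.3,0,255).astype(np.uint8)[:,:,::-1])
E
```

```text
[0.47578183 0.1926299  0.203693  ] [[-3.00995917e-01  9.53625413e-01 -1.70688236e-04]
 [ 9.53625417e-01  3.00995881e-01 -2.09577636e-04]
 [-1.48482103e-04 -2.25854653e-04 -9.99999963e-01]]
```

View pics/p1.png

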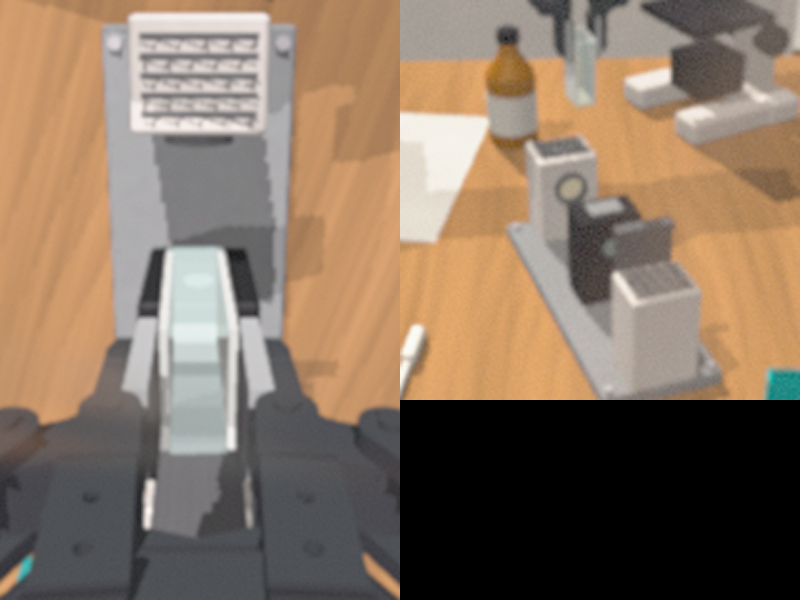

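The wrist view shows the cell held between the pads, with its rim centred at about (200,450) in the crop. It also shows the lamp top (130–270, 14–133) and the tower edge at row 248, both lined up with the cell. I'll check lateral position and angle from these.

```bash
python3 - <<'E'
from h import *
np.set_printoptions(precision=4,suppress=True)
p=dict(np.load('wrist2.npz'));f=lambda a:np.array(a)*.45+[170,80]
a=np.radians(17.5);u=np.array([-np.sin(a),np.cos(a)]);v=np.array([np.cos(a),np.sin(a)]);T=np.array([.4758,.1926])
def rel(n,w):
    for q in w: print(n,'x',((q[:2]-T)@v).round(4),'y',((q[:2]-T)@u).round(4))
rel('lamp',ray(p,f([(130,14),(270,14),(270,133),(130,133)]),.105))
rel('base',ray(p,f([(103,25),(295,25),(110,340),(283,340)]),.015))
rel('tower',ray(p,f([(148,248),(250,248)]),.105))
rel('rim',ray(p,f([(160,450),(237,450)]),.245))
rel('bot',ray(p,f([(170,248),(224,248)]),.185))
E
```

```text
lamp x -0.0277 y 0.0907
lamp x 0.0301 y 0.0907
lamp x 0.0319 y 0.0419
lamp x -0.0293 y 0.0419
base x -0.0526 y 0.0904
base x 0.0546 y 0.0905
base x -0.057 y -0.1038
base x 0.0562 y -0.1038
tower x -0.0227 y -0.011
tower x 0.0245 y -0.011
rim x -0.0089 y -0.0163
rim x 0.0097 y -0.0163
bot x -0.0087 y 0.0152
bot x 0.0087 y 0.0152
```

Everything agrees to within about 1 mm. Lowering to put the cell's middle at about 0.077 m.

play_rows(increments=[[[0.1, 0.06, 0.5], [0, 0, 0], 1.0], [[0.1, 0.06, 1.5], [0, 0, 0], 1.0], [[0.1, 0.06, 3], [0, 0, 0], 1.0], [[0.1, 0.06, 4.5], [0, 0, 0], 1.0], [[0.1, 0.06, 6], [0, 0, 0], 1.0], [[0.1, 0.06, 7.5], [0, 0, 0], 1.0], [[0.1, 0.06, 9], [0, 0, 0], 1.0], [[0.1, 0.06, 10.3], [0, 0, 0], 1.0], [[0.1, 0.06, 11.5], [0, 0, 0], 1.0], [[0.1, 0.06, 12.5], [0, 0, 0], 1.0], [[0.1, 0.06, 13.2], [0, 0, 0], 1.0], [[0.1, 0.06, 13.6], [0, 0, 0], 1.0], [[0.1, 0.06, 13.7], [0, 0, 0], 1.0], [[0.1, 0.06, 13.7], [0, 0, 0], 1.0], [[0.1, 0.06, 13.7], [0, 0, 0], 1.0]])

```text
time_s: 10.1
position: [0.4766, 0.1939, 0.0673]
ee_rot: [[-0.301, 0.954, 0.001], [0.954, 0.301, 0.0], [-0.0, 0.001, -1.0]]
wrist_force: [-0.3, 0.1, -0.4]
opening: 0.0175
gripper_force: 27.4
```

```bash
python3 - <<'E'
from plant import manip
from h import *
np.set_printoptions(precision=4,suppress=True)
s=manip.get_state();T=np.array(s['position']);print(T,s['opening'],s['gripper_force'],s['wrist_force'])
p=manip.camera_params('wrist');p['im']=im=manip.camera('wrist');cv2.imwrite('pics/f.png',im[:,:,::-1])
# same cell in hand as before? compare hand-fixed region with previous shot
o=np.load('wrist2.npz')['im'];d=cv2.absdiff(o,im)
print('rim diff',d[262:284,243:278].mean(),'pads',d[235:260,228:240].mean())
g=im[275:282,236:286].min(2).mean(0).round(0);g0=o[275:282,236:286].min(2).mean(0).round(0);print(g);print(g0)
E
```

```text
[0.4766 0.1939 0.0673] 0.017521543864231687 27.392985820770264 [-0.327   0.1356 -0.3934]
rim diff 13.30995670995671 pads 1.3066666666666666
[ 44.  45.  46.  43.  44.  68. 110. 142. 154. 155. 155. 160. 167. 171.
 171. 172. 171. 172. 171. 172. 171. 172. 172. 172. 172. 172. 172. 173.
 172. 172. 171. 168. 159. 143. 133. 154. 199. 227. 231. 204. 138.  73.
  49.  51.  52.  49.  44.  42.  44.  50.]
[ 44.  45.  45.  44.  45.  70. 113. 144. 155. 155. 152. 152. 153. 154.
 154. 154. 154. 154. 154. 154. 154. 154. 154. 154. 155. 157. 155. 155.
 154. 154. 154. 154. 154. 153. 153. 168. 204. 227. 227. 184. 115.  61.
  49.  53.  54.  50.  46.  44.  46.  51.]
```

View pics/f.png

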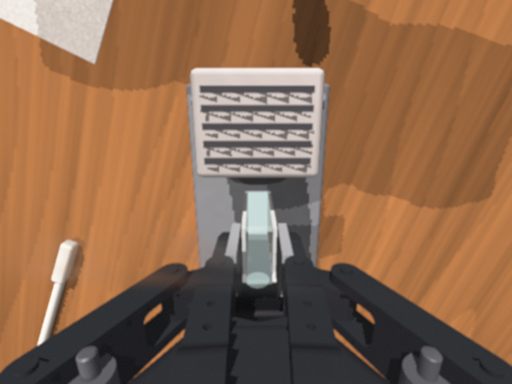

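The cell hangs upright in the open gap (258,240), centred on the lamp (191–324) and touching nothing. Handing in.

```bash
python3 -c "
from plant import manip
print(manip.hand_in())"
```

```text
the job is handed in; nothing more can be done
None
```

I gripped the tall cell by its frosted sides, carried it to the open +y light path (`path_left`), and handed the job in while still holding it there; no verdict came back, but by my measurements it was within about 1 mm of the light sideways.

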